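Press the gouge handles home and stow the gouges

TASK

The handles of the two or three carving gouges lying on the bench have worked loose: lay every gouge in a bay of its own in the green handle press, blade through the slotted stop, then press all of them together with two full pulls of the red-gripped sprung lever, each time down to its end stop, held there a moment, and eased slowly back to rest without ever letting it snap back. Then lay every gouge flat in its own compartment of the wooden tray, handle in the wide pocket and blade in the narrow channel, and leave the mallet, bottle and pencil where they are.

Things in the scene. Friction and masses are not known exactly. Their poses are not given: they have to be found in the camera images.
- gouge_a: Carving gouge (flat chisel blade): square-section pale wood handle 75 mm long, 22 x 22 mm, brass ferrule at its front, then a steel blade 60 mm long, 10 mm wide, 4 mm thick on the handle's centre line; about 90 g, balance point in the handle's front half. Origin: centre of the handle; +x runs from the handle to the blade. It may be absent.
- gouge_b: Carving gouge (U-shaped blade): square-section mid-brown wood handle 75 mm long, 22 x 22 mm, brass ferrule at its front, then a steel blade 60 mm long, 10 mm wide, 4 mm thick on the handle's centre line; about 90 g, balance point in the handle's front half. Origin: centre of the handle; +x runs from the handle to the blade. It may be absent.
- gouge_c: Carving gouge (V-shaped blade): square-section dark wood handle 75 mm long, 22 x 22 mm, brass ferrule at its front, then a steel blade 60 mm long, 10 mm wide, 4 mm thick on the handle's centre line; about 90 g, balance point in the handle's front half. Origin: centre of the handle; +x runs from the handle to the blade. It may be absent.
- gouge_a_tip (a point): Cutting end of gouge_a, 97.5 mm ahead of its origin along its +x.
- gouge_b_tip (a point): Cutting end of gouge_b, 97.5 mm ahead of its origin along its +x.
- gouge_c_tip (a point): Cutting end of gouge_c, 97.5 mm ahead of its origin along its +x.
- press: Fixed green handle press, bed 220 mm (x) by 216 mm (y), top 12 mm above the bench. Origin on the bench under its middle; +x runs from ram to stop, roughly away from the robot. Three open-topped parallel bays, 54 mm apart in y, each 32 mm wide between ribs 6 mm high. The lever is on the +y side, beside a pedestal 72 mm tall (y = 100 to 116 mm).
- stop (a point): Middle of the upper edge of the fixed slotted steel stop at the far end of the bays, 38 mm above the bench. Its slots, 20 mm wide, let the blades through; the front of a handle comes up against its near face.
- ram: Steel ram bar across the near end of all bays, top 35 mm above the bench (this frame coincides with the press's at rest). With the lever at rest 100 mm is free between ram and stop; pulling the lever moves the ram up to 24 mm towards the stop and slides the handles against it (1 mm of play at full stroke).
- lever (a joint): Angle of the sprung lever: 0 at rest (leaning 0.6 rad from vertical away from the robot, towards the press's +x), 1.2 rad at its end stop (leaning 0.6 rad towards the robot). The spring drives it back: about 2 N at the grip at the start, 11 N at full pull; let go, it snaps back. Within 0.1 rad of rest it may be let go and goes home gently.
- lever_grip (a point): Middle of the lever's red grip bar: 18 mm diameter, 72 mm long, lying level along the press's y, 150 mm from the pivot axis; it moves with the lever and can be pinched from above (across its diameter, turning between the pads) or pushed from its far side.
- lever_pivot (a point): Fixed point on the lever's pivot axis (which runs along the press's y), in the plane in which lever_grip moves, 60 mm above the bench.
- tray: Fixed wooden tray, 172 x 172 mm, floor 5 mm thick with blue lining; yaw varies. Origin under its middle; +x points to the blade end. Three compartments side by side, 54 mm apart in y: each a handle pocket (90 mm long, 34 mm wide, ribs 6 mm above the floor) at the -x end and a blade channel 22 mm wide between blocks 14 mm above the floor at the +x end. Axes of a laid gouge match the tray's.
- bay0 (a point): Bay 0 of the press: where the centre of a handle lies when it is pressed against the stop (11 mm above the bed); axes as the press, the blade pointing to +x. Load anywhere from 2 to 20 mm short of it in x.
- bay1 (a point): Bay 1 of the press: where the centre of a handle lies when it is pressed against the stop (11 mm above the bed); axes as the press, the blade pointing to +x. Load anywhere from 2 to 20 mm short of it in x.
- bay2 (a point): Bay 2 of the press: where the centre of a handle lies when it is pressed against the stop (11 mm above the bed); axes as the press, the blade pointing to +x. Load anywhere from 2 to 20 mm short of it in x.
- slot0 (a point): Compartment 0 of the tray: where the centre of a laid handle belongs (11 mm above the tray floor); axes as the tray, the blade pointing to +x.
- slot1 (a point): Compartment 1 of the tray: where the centre of a laid handle belongs (11 mm above the tray floor); axes as the tray, the blade pointing to +x.
- slot2 (a point): Compartment 2 of the tray: where the centre of a laid handle belongs (11 mm above the tray floor); axes as the tray, the blade pointing to +x.
- mallet: Round wooden carver's mallet standing on its head beyond the gouges, 96 mm across, 225 mm tall; bystander, origin under its middle.
- oil: Small amber oil bottle, 48 mm across, 120 mm tall; bystander, origin under its middle.
- pencil: Blue pencil, 170 mm long, 8 mm thick, lying at the far side; bystander.
Things that resemble listed ones, but are neither listed nor needed, are in the scene too. Leave any orange look-alike of the gouge_a alone. What is shaped like the gouge_b but purple is not meant.

How it is judged (in metres and radians):
On the way, in this order (a step that is already met when the one before it is completed fails the run):
1. first pull: every gouge lies in a bay against the stop, blade through it, with the lever pulled to its end stop (((x of gouge_a in the frame of bay0 between -0.007 and 0.007 m and y of gouge_a in the frame of bay0 between -0.009 and 0.009 m and z of gouge_a in the frame of bay0 between -0.006 and 0.006 m and y of gouge_a_tip in the frame of bay0 between -0.014 and 0.014 m and z of gouge_a_tip in the frame of bay0 between -0.009 and 0.009 m and x of gouge_a_tip in the frame of bay0 above 0.08 m) or (x of gouge_a in the frame of bay1 between -0.007 and 0.007 m and y of gouge_a in the frame of bay1 between -0.009 and 0.009 m and z of gouge_a in the frame of bay1 between -0.006 and 0.006 m and y of gouge_a_tip in the frame of bay1 between -0.014 and 0.014 m and z of gouge_a_tip in the frame of bay1 between -0.009 and 0.009 m and x of gouge_a_tip in the frame of bay1 above 0.08 m) or (x of gouge_a in the frame of bay2 between -0.007 and 0.007 m and y of gouge_a in the frame of bay2 between -0.009 and 0.009 m and z of gouge_a in the frame of bay2 between -0.006 and 0.006 m and y of gouge_a_tip in the frame of bay2 between -0.014 and 0.014 m and z of gouge_a_tip in the frame of bay2 between -0.009 and 0.009 m and x of gouge_a_tip in the frame of bay2 above 0.08 m)) and ((x of gouge_b in the frame of bay0 between -0.007 and 0.007 m and y of gouge_b in the frame of bay0 between -0.009 and 0.009 m and z of gouge_b in the frame of bay0 between -0.006 and 0.006 m and y of gouge_b_tip in the frame of bay0 between -0.014 and 0.014 m and z of gouge_b_tip in the frame of bay0 between -0.009 and 0.009 m and x of gouge_b_tip in the frame of bay0 above 0.08 m) or (x of gouge_b in the frame of bay1 between -0.007 and 0.007 m and y of gouge_b in the frame of bay1 between -0.009 and 0.009 m and z of gouge_b in the frame of bay1 between -0.006 and 0.006 m and y of gouge_b_tip in the frame of bay1 between -0.014 and 0.014 m and z of gouge_b_tip in the frame of bay1 between -0.009 and 0.009 m and x of gouge_b_tip in the frame of bay1 above 0.08 m) or (x of gouge_b in the frame of bay2 between -0.007 and 0.007 m and y of gouge_b in the frame of bay2 between -0.009 and 0.009 m and z of gouge_b in the frame of bay2 between -0.006 and 0.006 m and y of gouge_b_tip in the frame of bay2 between -0.014 and 0.014 m and z of gouge_b_tip in the frame of bay2 between -0.009 and 0.009 m and x of gouge_b_tip in the frame of bay2 above 0.08 m)) and ((x of gouge_c in the frame of bay0 between -0.007 and 0.007 m and y of gouge_c in the frame of bay0 between -0.009 and 0.009 m and z of gouge_c in the frame of bay0 between -0.006 and 0.006 m and y of gouge_c_tip in the frame of bay0 between -0.014 and 0.014 m and z of gouge_c_tip in the frame of bay0 between -0.009 and 0.009 m and x of gouge_c_tip in the frame of bay0 above 0.08 m) or (x of gouge_c in the frame of bay1 between -0.007 and 0.007 m and y of gouge_c in the frame of bay1 between -0.009 and 0.009 m and z of gouge_c in the frame of bay1 between -0.006 and 0.006 m and y of gouge_c_tip in the frame of bay1 between -0.014 and 0.014 m and z of gouge_c_tip in the frame of bay1 between -0.009 and 0.009 m and x of gouge_c_tip in the frame of bay1 above 0.08 m) or (x of gouge_c in the frame of bay2 between -0.007 and 0.007 m and y of gouge_c in the frame of bay2 between -0.009 and 0.009 m and z of gouge_c in the frame of bay2 between -0.006 and 0.006 m and y of gouge_c_tip in the frame of bay2 between -0.014 and 0.014 m and z of gouge_c_tip in the frame of bay2 between -0.009 and 0.009 m and x of gouge_c_tip in the frame of bay2 above 0.08 m)) and value of joint lever above 1.1 rad), for 0.4 s.
2. first return: the lever is eased back to rest (value of joint lever below 0.1 rad), for 0.2 s.
3. second pull: every gouge lies in a bay against the stop, blade through it, with the lever pulled to its end stop (all of step 1), for 0.4 s.
4. second return: the lever is eased back to rest (value of joint lever below 0.1 rad), for 0.2 s.
At the end, for the whole second after the job is handed in: Every gouge lies flat in a compartment of the tray, handle centre within 13 mm along and 10 mm across its place, 6 mm in height, blade tip within 14 mm across and 9 mm in height at the channel end, at rest; the lever is within 0.1 rad of rest (((x of gouge_a in the frame of slot0 between -0.013 and 0.013 m and y of gouge_a in the frame of slot0 between -0.01 and 0.01 m and z of gouge_a in the frame of slot0 between -0.006 and 0.006 m and y of gouge_a_tip in the frame of slot0 between -0.014 and 0.014 m and z of gouge_a_tip in the frame of slot0 between -0.009 and 0.009 m and x of gouge_a_tip in the frame of slot0 above 0.08 m) or (x of gouge_a in the frame of slot1 between -0.013 and 0.013 m and y of gouge_a in the frame of slot1 between -0.01 and 0.01 m and z of gouge_a in the frame of slot1 between -0.006 and 0.006 m and y of gouge_a_tip in the frame of slot1 between -0.014 and 0.014 m and z of gouge_a_tip in the frame of slot1 between -0.009 and 0.009 m and x of gouge_a_tip in the frame of slot1 above 0.08 m) or (x of gouge_a in the frame of slot2 between -0.013 and 0.013 m and y of gouge_a in the frame of slot2 between -0.01 and 0.01 m and z of gouge_a in the frame of slot2 between -0.006 and 0.006 m and y of gouge_a_tip in the frame of slot2 between -0.014 and 0.014 m and z of gouge_a_tip in the frame of slot2 between -0.009 and 0.009 m and x of gouge_a_tip in the frame of slot2 above 0.08 m)) and ((x of gouge_b in the frame of slot0 between -0.013 and 0.013 m and y of gouge_b in the frame of slot0 between -0.01 and 0.01 m and z of gouge_b in the frame of slot0 between -0.006 and 0.006 m and y of gouge_b_tip in the frame of slot0 between -0.014 and 0.014 m and z of gouge_b_tip in the frame of slot0 between -0.009 and 0.009 m and x of gouge_b_tip in the frame of slot0 above 0.08 m) or (x of gouge_b in the frame of slot1 between -0.013 and 0.013 m and y of gouge_b in the frame of slot1 between -0.01 and 0.01 m and z of gouge_b in the frame of slot1 between -0.006 and 0.006 m and y of gouge_b_tip in the frame of slot1 between -0.014 and 0.014 m and z of gouge_b_tip in the frame of slot1 between -0.009 and 0.009 m and x of gouge_b_tip in the frame of slot1 above 0.08 m) or (x of gouge_b in the frame of slot2 between -0.013 and 0.013 m and y of gouge_b in the frame of slot2 between -0.01 and 0.01 m and z of gouge_b in the frame of slot2 between -0.006 and 0.006 m and y of gouge_b_tip in the frame of slot2 between -0.014 and 0.014 m and z of gouge_b_tip in the frame of slot2 between -0.009 and 0.009 m and x of gouge_b_tip in the frame of slot2 above 0.08 m)) and ((x of gouge_c in the frame of slot0 between -0.013 and 0.013 m and y of gouge_c in the frame of slot0 between -0.01 and 0.01 m and z of gouge_c in the frame of slot0 between -0.006 and 0.006 m and y of gouge_c_tip in the frame of slot0 between -0.014 and 0.014 m and z of gouge_c_tip in the frame of slot0 between -0.009 and 0.009 m and x of gouge_c_tip in the frame of slot0 above 0.08 m) or (x of gouge_c in the frame of slot1 between -0.013 and 0.013 m and y of gouge_c in the frame of slot1 between -0.01 and 0.01 m and z of gouge_c in the frame of slot1 between -0.006 and 0.006 m and y of gouge_c_tip in the frame of slot1 between -0.014 and 0.014 m and z of gouge_c_tip in the frame of slot1 between -0.009 and 0.009 m and x of gouge_c_tip in the frame of slot1 above 0.08 m) or (x of gouge_c in the frame of slot2 between -0.013 and 0.013 m and y of gouge_c in the frame of slot2 between -0.01 and 0.01 m and z of gouge_c in the frame of slot2 between -0.006 and 0.006 m and y of gouge_c_tip in the frame of slot2 between -0.014 and 0.014 m and z of gouge_c_tip in the frame of slot2 between -0.009 and 0.009 m and x of gouge_c_tip in the frame of slot2 above 0.08 m)) and linear speed of each of gouge_a, gouge_b, gouge_c below 0.03 m/s and value of joint lever below 0.1 rad); the robot touches nothing.
It fails at once if the lever snaps back (faster than 1.6 rad/s) (velocity of joint lever below -1.6 rad/s).
It fails at once if the mallet is moved by more than 4 cm (distance of mallet from where it was at the start of the episode above 0.04 m).
It fails at once if the oil is moved by more than 4 cm (distance of oil from where it was at the start of the episode above 0.04 m).
It fails at once if the pencil is moved by more than 4 cm (distance of pencil from where it was at the start of the episode above 0.04 m).
Of gouge_a, gouge_b, gouge_c only 2 to 3 are there at a start; the rules pass over those that are not, and their reading is None.
At some moment in a run one of gouge_a, gouge_b, gouge_c may be knocked a few centimetres aside while the robot is not near it.
It also fails if it takes over 210 s, if anything falls off the work surface, if the arm or the gripper's body presses on something with over 40 N, if the wrist force passes 120 N, or if a joint passes its speed limit or range.

ROBOT

A 6-joint arm with a two-finger parallel gripper is mounted at the origin on the work surface. World frame = base frame: x ahead of the robot, y to its left, z up, the work surface at z = 0. Lengths are in mm, angles in rad, forces in N, time in s.
With the tool pointing down it reaches from about 350 to 775 mm from the base axis. Payload 7.3 kg.
Tool frame: the origin (TCP) lies midway between the tips of the shut fingers; the grasp point (between the pads) lies 19 mm behind it; z points along the fingers, y is the direction in which the jaws open and shut (so a half turn about z gives the same grasp; the last joint's range is limited). The gripper opens to 92 mm and grips with 3 to 60 N. Pads are 19 mm wide; open, the fingers measure 130 mm over their backs; the gripper's body (75 mm by 190 mm) begins 47 mm behind the grasp point.
Start: joints at [1.086, 0.342, 1.524, -0, 1.275, -0.146], TCP at [174.474, 495.183, 205.241] pointing down, gripper open.
Joint ranges: [-2.53, 2.53], [-0.77, 2.02], [0.04, 2.7], [-1, 4.14], [0.28, 2.66], [-3.11, 3.11]. Speed limits (rad/s): [2.57, 2.57, 3.14, 3.14, 3.14, 3.14].

INTERFACE

Orientations are given as a 3x3 rotation matrix whose columns are the frame's x, y, z axes.
In Python, from plant import arm gives the robot as it stands. Calls block until the motion is done:
- arm.move_to(position, orientation): joint-space move of the TCP to a pose.
- arm.line_to(position, max_speed=150, rotation=None): straight line of the TCP; rotation=None keeps the orientation; max_speed is the mean speed in mm/s.
- arm.movej(angles): joint-space move.
- arm.set_gripper(opening, grip_force=None): finger opening in mm; grip_force is the grip in N (None keeps the last); returns when the fingers have stopped.
- arm.hold(seconds).
- arm.solve_ik(position, orientation): joint angles nearest the present ones, or None.
- arm.get_image(name): name is "scene" or "top" or "wrist"; returns a dict with "color" (400x640x3 uint8, blue, green, red), "vertical_fov" (degrees; the focal length in pixels is half the picture's height over the tangent of half this angle, whatever the lens; pixels are square), "cx", "cy" (the principal point, pixels), "R" (3x3) and "t" (3): a world point X has camera coordinates R X + t. Camera axes: x right, y down, z forward; pixel columns grow to the right and rows downward; lengths in mm; the calibration is good to about 2 mm. A picture is of the moment at which its call begins. There is no depth.
A pose or a line that the arm cannot do raises arm.MotionError and nothing moves.
- arm.sign_off(): hands the job in, once; it reports no verdict.
Readings, each from a call of its own:
- arm.current_t(): time.
- arm.current_joints(): joint angles.
- arm.current_joint_vel(): joint speeds.
- arm.current_effort(): joint torques, N m.
- arm.current_tool_pos(): TCP position.
- arm.current_eef_rot(): TCP orientation.
- arm.current_wrist_force(): force on the tool from outside, world axes, zero at the start.
- arm.current_ft_torque(): the same for the moment, N m.
- arm.current_grip_width(): finger opening in mm.
Only numpy, scipy, OpenCV 4.12 (cv2) and the standard library are available. Lean on these libraries where they do the work, as an engineer would, in place of code of your own. Each camera call takes 0.05 s, during which the arm holds its last target. There are 200 camera calls.

## Working session

There is one attempt and no reset: what is moved stays moved. The work goes in short steps, each a Python script; the robot and the scene stay as the last script left them, time stands still between calls to the robot, and variables do not carry over. Pictures are saved under pics/ and viewed, about 12 in all and at most 16, crops included, and the job is handed in when it is done.

```bash
ls; mkdir -p pics
python3 - <<'E'
from plant import arm
import cv2,pickle
for n in("scene","top","wrist"):
    im=arm.get_image(n); cv2.imwrite(f"pics/{n}0.png",im["color"]); pickle.dump(im,open(f"pics/{n}0.pkl","wb"))
    print(n,im["vertical_fov"],im["cx"],im["cy"],im["R"],im["t"])
print(arm.current_t(),arm.current_eef_rot())
E
```

```text
pics
scene 45.83043079716013 317.26477020157296 198.8343780099937 [[-0.54896066  0.83568427 -0.0165528 ]
 [ 0.62709001  0.39868025 -0.66918769]
 [-0.55263035 -0.37773782 -0.74290904]] [ 320.56173613 -224.92392673 1722.62799652]
top 44.30569784136502 313.88153985363414 198.0179149326557 [[-0.00920856 -0.99995213  0.00330863]
 [-0.97954044  0.00835528 -0.20107392]
 [ 0.20103665 -0.00509254 -0.97957048]] [  -8.67883565  570.96901068 1310.47572481]
wrist 71.23577880001464 319.1754287576927 197.20890443563854 [[ 0.33178699  0.94335193 -0.00212738]
 [ 0.89896525 -0.31549049  0.30385397]
 [ 0.28597006 -0.10272723 -0.95271624]] [-523.45083264  -38.03840898  391.49976593]
0.15 [[-9.43138178e-01  3.32400489e-01 -5.40155419e-04]
 [ 3.32400880e-01  9.43137669e-01 -9.95847607e-04]
 [ 1.78420691e-04 -1.11877003e-03 -9.99999358e-01]]
```

View pics/top0.png

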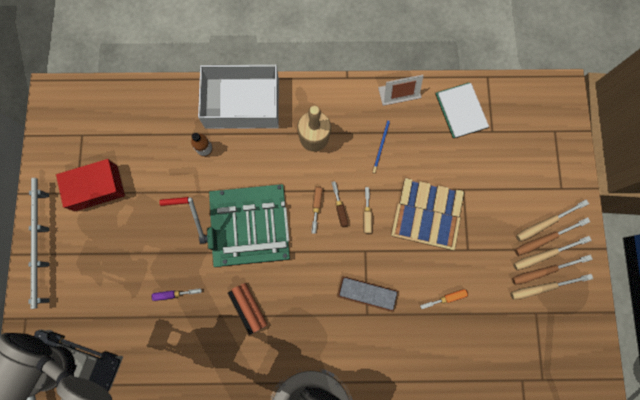

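View pics/scene0.png

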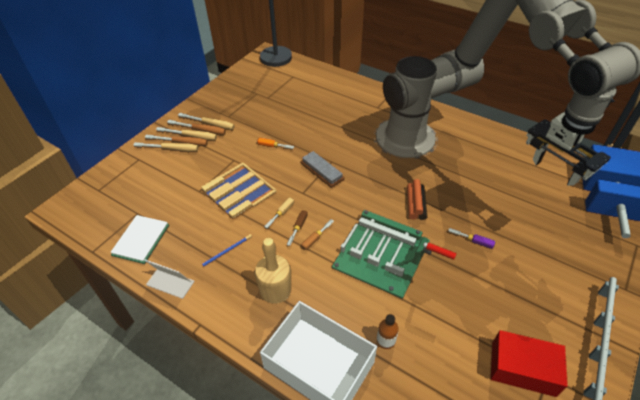

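The top view shows three candidates lying on the bench: a mid-brown handle at (317,195) with its blade toward the robot, a dark handle at (342,215) and a pale handle at (368,218), both with blades away. The look-alikes are purple (165,295), orange (456,296) and the rack of chisels (550,250). The press is at (249,225), its red grip at (175,201), and the tray at (429,213). Next is a close crop.

```bash
cat > cam.py <<'E'
import numpy as np,cv2,pickle
def P(im): 
    f=200/np.tan(np.radians(im["vertical_fov"])/2); return f,np.array(im["R"]),np.array(im["t"])
def ray(im,u,v,z):
    f,R,t=P(im); d=R.T@np.array([(u-im["cx"])/f,(v-im["cy"])/f,1]); c=-R.T@t
    return c+d*(z-c[2])/d[2]
def proj(im,X):
    f,R,t=P(im); c=R@np.asarray(X,float)+t; return np.array([im["cx"]+f*c[0]/c[2],im["cy"]+f*c[1]/c[2]])
E
python3 - <<'E'
from cam import *
im=pickle.load(open("pics/top0.pkl","rb"));c=im["color"]
cv2.imwrite("pics/crop1.png",cv2.resize(c[170:275,150:475],None,fx=2.46,fy=2.46,interpolation=cv2.INTER_CUBIC))
hsv=cv2.cvtColor(c,cv2.COLOR_BGR2HSV)
for n,lo,hi in(("green",(60,80,30),(95,255,255)),("red",(0,200,120),(4,255,255)),("blue",(108,120,50),(125,255,255))):
    m=cv2.inRange(hsv,lo,hi); m[:, :150]=0; m[:,480:]=0; m[:178]=0;m[275:]=0
    cs,_=cv2.findContours(cv2.morphologyEx(m,cv2.MORPH_CLOSE,np.ones((3,3))),0,2)
    for k in cs:
        if cv2.contourArea(k)>30:print(n,cv2.contourArea(k),cv2.minAreaRect(k),[ray(im,*p,5)[:2].round().tolist() for p in cv2.boxPoints(cv2.minAreaRect(k))])
E
```

```text
green 3585.5 ((246.18031311035156, 225.51129150390625), (74.95023345947266, 79.98448944091797), 84.61068725585938) [[602.0, 308.0], [623.0, 77.0], [406.0, 56.0], [387.0, 280.0]]
blue 270.0 ((446.12164306640625, 216.77027893066406), (8.38434886932373, 52.77207565307617), 9.462321281433105) [[451.0, -365.0], [602.0, -399.0], [598.0, -423.0], [447.0, -388.0]]
blue 284.0 ((428.15386962890625, 212.73077392578125), (8.825225830078125, 52.75524139404297), 11.309932708740234) [[464.0, -312.0], [615.0, -350.0], [609.0, -375.0], [458.0, -336.0]]
blue 297.5 ((409.5769348144531, 208.61537170410156), (9.217458724975586, 52.36301040649414), 11.309932708740234) [[477.0, -259.0], [627.0, -295.0], [621.0, -322.0], [471.0, -284.0]]
```

View pics/crop1.png

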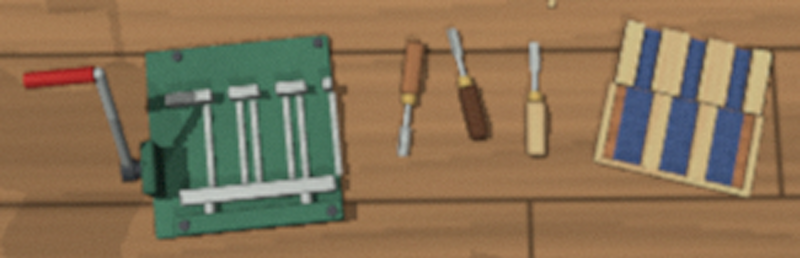

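The crop confirms the three gouges by handle colour. The tray's narrow channels point away from the robot, and the three press bays lie between the rib pairs. Next I'll look closer with the wrist camera.

```bash
cat > rob.py <<'E'
from plant import arm
from cam import *
def Rt(a): return np.array([[np.cos(a),np.sin(a),0],[np.sin(a),-np.cos(a),0],[0,0,-1.]])
_im=pickle.load(open("pics/wrist0.pkl","rb")); _R0=np.array([[-.943138,.3324,-.00054],[.3324,.943138,-.000996],[.000178,-.001119,-1]])
_c=-np.array(_im["R"]).T@_im["t"]
CAM=_R0.T@(_c-[174.474,495.183,205.241])      # camera in tool frame
AX=_R0.T@np.array(_im["R"]).T[:,2]
def look(x,y,z,h,a,name):
    "TCP at height h, optical axis through (x,y,z)"
    R=Rt(a); c=R@CAM; d=R@AX; s=(z-(h+c[2]))/d[2]
    p=np.array([x,y,z])-d*s-c; arm.move_to([p[0],p[1],h],R); arm.hold(.2)
    im=arm.get_image("wrist"); pickle.dump(im,open(f"pics/{name}.pkl","wb")); cv2.imwrite(f"pics/{name}.png",im["color"]); return im
E
python3 - <<'E'
from rob import *
print(CAM,AX)
for n,x,y in(("wp",505,180),("wg",550,-90),("wt",537,-340)):
    try: look(x,y,10,300,np.pi,n)
    except arm.MotionError as e: print(n,e)
    print(n,arm.current_tool_pos(),arm.current_joints())
a=cv2.vconcat([cv2.resize(cv2.imread(f"pics/{n}.png"),(480,300)) for n in("wp","wg")])
cv2.imwrite("pics/w2.png",a); print(arm.current_t())
E
```

```text
[  83.04541421   -1.00679987 -178.17603147] [-3.04025343e-01 -7.63419267e-04  9.52664137e-01]
wp [438.37892285 181.97354932 299.86845412] [ 2.31734004e-01  1.88231363e-01  1.47331314e+00  8.51671199e-05
  1.48031654e+00 -1.34012617e+00]
wg [483.74173467 -87.5431957  300.09631656] [-3.35148912e-01  2.21052374e-01  1.43086121e+00  1.03372341e-04
  1.48953425e+00 -1.90775820e+00]
wt [ 471.18443081 -337.39169447  300.42468477] [-7.53701850e-01  3.95691356e-01  1.18427899e+00  1.14587054e-04
  1.56106187e+00 -2.32643355e+00]
4.4917
```

View pics/w2.png

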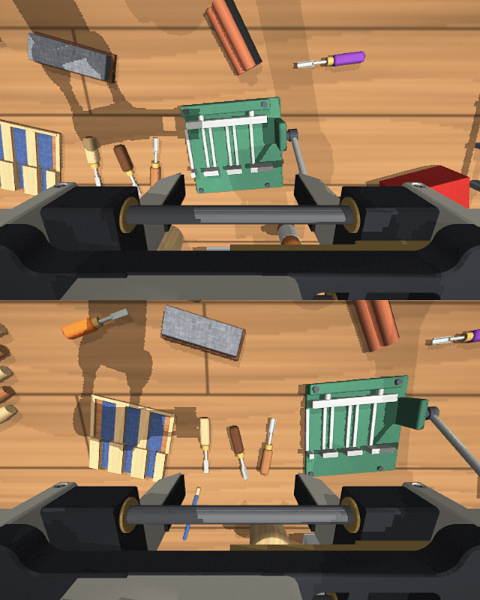

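View pics/wt.png

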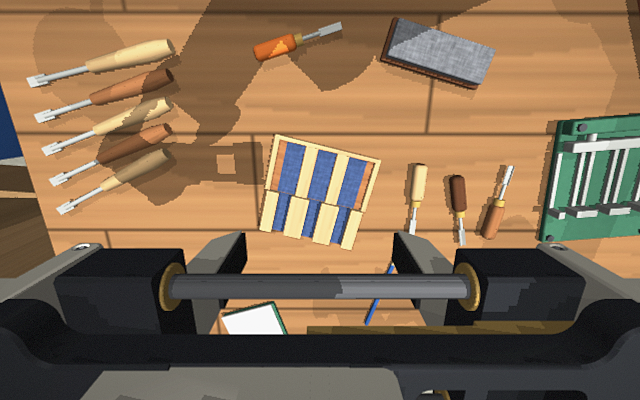

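The wrist views are upside down, with world +x pointing down. They show the press at (240,145) and the gouges at (205,435), (237,440) and (268,435) in the stacked picture, and the tray at (320,190) in the last one. Next I'll zoom into the press and tray to read their corners, and get the gouge poses by colour.

Run:
```python
from rob import *
p=cv2.imread("pics/wp.png"); t=cv2.imread("pics/wt.png")
P1=cv2.resize(p[120:265,230:420],None,fx=4.2,fy=4.2,interpolation=cv2.INTER_CUBIC)
cv2.imwrite("pics/z1.png",P1)
# gouges: dark/pale/brown handles in wg, via non-background; steel blades by low saturation
im=pickle.load(open("pics/wg.pkl","rb")); c=im["color"]; 
cv2.imwrite("pics/z2.png",cv2.resize(c[130:250,250:380],None,fx=4,fy=4,interpolation=cv2.INTER_CUBIC))
hsv=cv2.cvtColor(pickle.load(open("pics/wt.pkl","rb"))["color"],cv2.COLOR_BGR2HSV); im=pickle.load(open("pics/wt.pkl","rb"))
m=cv2.inRange(hsv,(108,120,40),(125,255,255)); m[:,:250]=0;m[:,390:]=0;m[:130]=0;m[252:]=0
cs,_=cv2.findContours(m,0,2)
for k in cs:
    if cv2.contourArea(k)<40: continue
    W=np.array([ray(im,*q[0],5)[:2] for q in k]); r=cv2.minAreaRect(W.astype(np.float32))
    print(cv2.contourArea(k),r)
    np.save("pics/blue%d.npy"%int(k[:,0,0].mean()),W)
```

```text
297.5 ((592.4788208007812, -300.800048828125), (17.742267608642578, 71.01371002197266), 76.00385284423828)
352.5 ((579.7324829101562, -353.43133544921875), (20.15265464782715, 71.12606048583984), 76.23426055908203)
352.5 ((567.033935546875, -407.0833740234375), (19.91902732849121, 70.70632934570312), 76.38980865478516)
719.0 ((512.3280639648438, -282.277587890625), (29.077198028564453, 84.92510223388672), 76.39707946777344)
757.0 ((499.8951110839844, -334.7261962890625), (30.471288681030273, 85.14259338378906), 75.89199829101562)
768.0 ((487.667236328125, -387.0248107910156), (29.57032585144043, 86.32752227783203), 76.44209289550781)
```

View pics/z1.png

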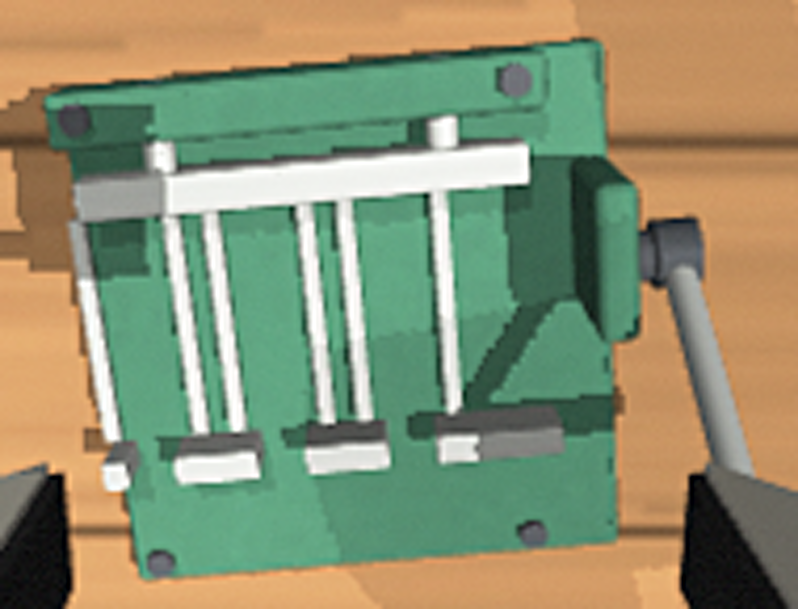

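View pics/z2.png

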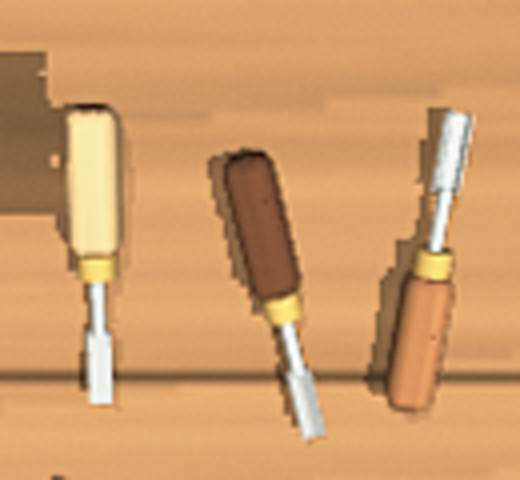

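Run:
```python
from rob import *
ip=pickle.load(open("pics/wp.pkl","rb")); ig=pickle.load(open("pics/wg.pkl","rb"))
q=lambda u,v,z:ray(ip,(u+.5)/4.2-.5+230,(v+.5)/4.2-.5+120,z)[:2]
A,B,C=q(602,40,12),q(617,540,12),q(143,578,12)
print("corners",A,B,C,np.linalg.norm(A-B),np.linalg.norm(B-C))
x=(B-A)/np.linalg.norm(B-A); y=(B-C)/np.linalg.norm(B-C); print("yaw",np.arctan2(x[1],x[0]),np.arctan2(-y[0],y[1]))
print("centre",(A+C)/2)
for v in(400,250):
  for u in ((105,200,235,325,363,452) if v==400 else (83,172,215,309,347,440)): print(v,q(u,v,18).round(1))
print("stop near/top edges",q(178,455,38),q(390,452,38),q(307,453,38), "ram", q(80,182,35),q(525,145,35))
g=lambda u,v,z:ray(ig,(u+.5)/4-.5+250,(v+.5)/4-.5+130,z)[:2]
for n,r,f,t in(("a",(93,106),(97,258),(100,402)),("c",(247,155),(280,297),(313,437)),("b",(412,407),(432,280),(456,112))):
    r,f,t=g(*r,22),g(*f,22),g(*t,13); d=(t-r)/np.linalg.norm(t-r)
    print(n,"len",np.linalg.norm(t-r),"hl",np.linalg.norm(f-r),"ctr",r+37.5*d,t-97.5*d,"yaw",np.arctan2(d[1],d[0]),np.arctan2(*(f-r)[::-1]))
```

```text
corners [387.34257714 268.61956606] [603.18023515 288.27892244] [622.67971145  76.97650206] 216.73113507710931 212.20024136012714
yaw 0.09083335592628095 0.09202168486071777
centre [505.01114429 172.79803406]
400 [534.9  67.3]
400 [534.8 107.3]
400 [534.7 122. ]
400 [534.7 159.9]
400 [534.6 175.8]
400 [534.5 213.3]
250 [470.   62.8]
250 [469.9  98.8]
250 [469.8 116.2]
250 [469.8 154.1]
250 [469.7 169.5]
250 [469.7 207.1]
stop near/top edges [551.08654492 100.42743926] [549.55281612 187.08550499] [550.07539278 153.18109482] ram [438.99778003  68.01691193] [424.508503  237.5260531]
a len 136.64650284661153 hl 65.25133747100975 ctr [ 513.26016957 -165.53202206] [ 514.90566803 -165.58952355] yaw -0.03493050974048534 -0.02154743058217137
c len 136.74709464295486 hl 63.94297099223603 ctr [532.66281994 -93.11700718] [534.36929568 -92.74246716] yaw 0.2160557799802934 0.21937436286599094
b len 131.68554888353995 hl 60.08552250367281 ctr [572.98820906 -24.00771682] [576.28294779 -24.36866409] yaw 3.032475176303899 3.0368943622168487
```

```bash
cat >> rob.py <<'E'
def gouges(im):
    "ferrule+blade detection -> list of (centre xy, yaw, handle BGR), for gouges on the bench"
    c=im["color"]; h=cv2.cvtColor(c,cv2.COLOR_BGR2HSV)
    fer=cv2.inRange(h,(22,140,120),(32,255,255)); bl=cv2.inRange(h,(0,0,140),(180,50,255))
    bl=cv2.morphologyEx(bl,cv2.MORPH_CLOSE,np.ones((3,3)))
    out=[]
    bc=[k for k in cv2.findContours(bl,0,2)[0] if cv2.contourArea(k)>15]
    for k in cv2.findContours(fer,0,2)[0]:
        if cv2.contourArea(k)<8 or cv2.boundingRect(k)[1]>245: continue
        f=ray(im,*k[:,0].mean(0),20)[:2]
        for b in bc:
            B=np.array([ray(im,*q[0],13)[:2] for q in b]); d=np.linalg.norm(B-f,axis=1)
            if d.min()<16 and 45<d.max()<80:
                t=B[d>d.max()-5].mean(0); u=(t-f)/np.linalg.norm(t-f); ctr=f-33*u
                p=proj(im,[*ctr,22]).astype(int)
                if 0<p[0]<640 and 0<p[1]<400: out.append((ctr.round(1),round(float(np.arctan2(u[1],u[0])),3),c[p[1],p[0]].tolist(),round(float(d.max()),1)))
    return out
E
python3 - <<'E'
from rob import *
ip=pickle.load(open("pics/wp.pkl","rb"))
for n in("wp","wg","wt"):
    print(n,*gouges(pickle.load(open(f"pics/{n}.pkl","rb"))),sep="\n ")
q=lambda u,v,z:ray(ip,(u+.5)/4.2-.5+230,(v+.5)/4.2-.5+120,z)[:2]
ya=.091; X=np.array([np.cos(ya),np.sin(ya)]);Y=np.array([-X[1],X[0]]); O=np.array([505,172.8])
f=lambda p:((p-O)@X,(p-O)@Y)
for p in((218,455,38),(348,447,38),(460,438,38)): print("stop",f(q(*p)))
for p in((120,216,35),(300,199,35),(500,181,35)): print("ram",f(q(*p)))
it=pickle.load(open("pics/top0.pkl","rb")); h=cv2.cvtColor(it["color"],cv2.COLOR_BGR2HSV)
r=cv2.inRange(h,(0,150,90),(6,255,255))|cv2.inRange(h,(174,150,90),(180,255,255)); r[:,:150]=0;r[:,195:]=0;r[:190]=0;r[215:]=0
k=max(cv2.findContours(r,0,2)[0],key=cv2.contourArea); R=cv2.minAreaRect(k); print(R); bp=cv2.boxPoints(R)
print("grip",ray(it,*R[0],184),f(ray(it,*R[0],184)[:2]), [f(ray(it,*b,184)[:2]) for b in bp])
E
```

```text
wp
wg
wt
stop (np.float64(40.76743432852318), np.float64(-59.97065835320326))
stop (np.float64(41.94200487609052), np.float64(-6.693744137196492))
stop (np.float64(42.02289077015999), np.float64(39.06637820604804))
ram (np.float64(-60.779328183380166), np.float64(-85.17183766938601))
ram (np.float64(-61.226409550668066), np.float64(-15.298173395272478))
ram (np.float64(-61.375933580272005), np.float64(61.56458978591457))
((173.15347290039062, 201.03465270996094), (6.268734931945801, 28.35856056213379), 84.2894058227539)
grip [540.28038939 341.37292864 184.        ] (np.float64(50.45338504507045), np.float64(164.66934773563216)) [(np.float64(58.45254397675158), np.float64(200.6058053562155)), (np.float64(58.658402398553655), np.float64(129.56166170119883)), (np.float64(42.46401908468601), np.float64(128.77688620115268)), (np.float64(42.28083745880614), np.float64(199.6380128437719))]
```

Run:
```python
from rob import *
ig=pickle.load(open("pics/wg.pkl","rb")); h=cv2.cvtColor(ig["color"],cv2.COLOR_BGR2HSV)
for n,u,v in(("fa",97,268),("fc",283,310),("fb",433,263),("ha",95,180),("hc",262,225),("hb",420,345),("ba",100,370),("bc",302,400),("bb",452,150),("wood",180,60),("wood2",350,200),("na",97,305)):
    u,v=round(u/4+250),round(v/4+130); print(n,h[v-1:v+2,u-1:u+2].reshape(-1,3).tolist())
ip=pickle.load(open("pics/wp.pkl","rb")); print("pivot",ray(ip,675/4.2+230,245/4.2+120,68))
```

```text
fa [[24, 131, 250], [25, 128, 251], [25, 128, 251], [24, 131, 249], [25, 129, 250], [25, 130, 250], [24, 131, 249], [25, 129, 250], [25, 129, 251]]
fc [[25, 129, 249], [26, 123, 250], [25, 126, 250], [24, 130, 249], [25, 125, 250], [25, 128, 251], [24, 135, 251], [25, 136, 252], [25, 133, 252]]
fb [[23, 137, 245], [24, 133, 249], [25, 126, 252], [23, 136, 243], [24, 132, 248], [25, 128, 250], [23, 135, 245], [24, 130, 250], [25, 129, 251]]
ha [[24, 79, 249], [25, 73, 249], [25, 73, 250], [24, 79, 249], [25, 75, 249], [25, 74, 249], [24, 80, 249], [25, 74, 249], [25, 73, 250]]
hc [[11, 145, 134], [11, 142, 138], [11, 146, 138], [10, 143, 134], [11, 145, 139], [11, 142, 138], [11, 145, 134], [12, 145, 137], [11, 144, 138]]
hb [[13, 145, 222], [13, 147, 221], [13, 144, 222], [13, 143, 223], [13, 145, 220], [13, 146, 223], [13, 144, 223], [13, 143, 221], [13, 145, 224]]
ba [[38, 4, 240], [45, 4, 238], [72, 5, 244], [38, 4, 240], [45, 4, 238], [68, 4, 244], [42, 5, 240], [45, 4, 238], [60, 2, 243]]
bc [[48, 5, 233], [45, 7, 211], [68, 5, 192], [45, 4, 236], [39, 8, 223], [50, 8, 193], [60, 3, 239], [45, 4, 227], [43, 9, 196]]
bb [[40, 3, 247], [45, 4, 249], [54, 5, 234], [40, 3, 247], [45, 4, 250], [54, 5, 235], [50, 3, 247], [50, 3, 249], [54, 6, 228]]
wood [[15, 131, 218], [15, 129, 219], [15, 132, 218], [15, 128, 219], [14, 127, 219], [15, 129, 219], [15, 130, 219], [14, 130, 219], [15, 131, 218]]
wood2 [[15, 130, 225], [15, 132, 226], [15, 130, 227], [15, 129, 223], [15, 130, 223], [15, 128, 224], [15, 130, 221], [15, 130, 222], [15, 130, 221]]
na [[30, 10, 199], [90, 4, 249], [47, 8, 230], [34, 10, 198], [84, 5, 250], [47, 8, 229], [37, 12, 197], [78, 5, 251], [54, 6, 231]]
pivot [455.79933463 289.35924664  68.        ]
```

```bash
sed -i 's/(22,140,120),(32/(21,105,90),(32/' rob.py
cat >> rob.py <<'E'
PY=.091; PX=np.array([np.cos(PY),np.sin(PY)]); PYY=np.array([-PX[1],PX[0]]); PO=np.array([505,172.8])
press=lambda x,y: PO+PX*x+PYY*y
G=9.0   # grasp point ahead of the handle centre
def pick(c,yaw,a,dz=-2,zc=11,opening=46,g=G,up=130):
    p=np.array(c)+g*np.array([np.cos(yaw),np.sin(yaw)]); R=Rt(a)
    arm.set_gripper(opening); arm.move_to([*p,up],R); arm.line_to([*p,zc+dz],120)
    arm.set_gripper(0,25); w=arm.current_grip_width(); arm.line_to([*p,up],150); print("width",w,arm.current_grip_width(),arm.current_wrist_force()); return w
def place(c,yaw,a,zc,dz=-2,g=G,up=130,rel=36):
    p=np.array(c)+g*np.array([np.cos(yaw),np.sin(yaw)]); R=Rt(a)
    arm.move_to([*p,up],R); arm.line_to([*p,zc+dz+15],120); arm.line_to([*p,zc+dz+.7],30)
    print("F",np.round(arm.current_wrist_force(),1)); arm.set_gripper(rel); arm.line_to([*p,up],150)
E
python3 - <<'E'
from rob import *
for n in("wp","wg","wt"):
    print(n,*gouges(pickle.load(open(f"pics/{n}.pkl","rb"))),sep="\n ")
im=look(550,-90,10,300,np.pi,"wg2"); D=gouges(im); print(*D,sep="\n ")
E
```

```text
wp
 (array([533. , -91.6]), 0.234, [61, 88, 137], 65.8)
 (array([ 514. , -164.9]), -0.02, [173, 233, 250], 54.9)
 (array([576.8, -23.4]), 3.023, [95, 151, 222], 65.0)
 (array([311.1, 399. ]), -1.46, [222, 95, 175], 66.4)
wg
 (array([533.3, -92. ]), 0.193, [60, 86, 136], 65.0)
 (array([ 515.7, -164.3]), -0.06, [170, 234, 249], 63.7)
 (array([579. , -22.7]), 3.046, [97, 150, 222], 66.5)
wt
 (array([534.2, -95.2]), 0.231, [56, 83, 130], 64.0)
 (array([ 513.6, -167. ]), -0.022, [170, 232, 248], 62.6)
 (array([576.8, -28.1]), 2.983, [97, 148, 222], 64.7)
(array([533.5, -93.4]), 0.22, [57, 87, 133], 64.8)
 (array([578.6, -22.8]), 3.034, [96, 150, 222], 66.2)
 (array([ 513.5, -162.9]), -0.057, [176, 236, 249], 65.5)
```

The automatic detection agrees with the hand readings to within about 3 mm. Now I'll pick gouge_b and put it in the bay on the lever side.

Run:
```python
from rob import *
pick((576.5,-23.5),3.03,3.03-np.pi)
place(press(-8,19.3),PY,PY+np.pi,23)
im=look(520,60,10,300,np.pi,"wb"); print(*gouges(im),sep="\n "); print(arm.current_t(),arm.current_joints().round(2) if hasattr(arm.current_joints(),'round') else arm.current_joints())
cv2.imwrite("pics/wb_c.png",cv2.resize(im["color"][80:300],None,fx=1.25,fy=1.25))
```

```text
width 0.1467967499043019 0.4312407783830922 [ 0.01551466 -0.16843281 -0.84327271]
F [ 0.2 -0.2 -0. ]
(array([532.3, -91.6]), 0.215, [67, 95, 142], 51.8)
 (array([ 515.2, -165.1]), -0.038, [176, 236, 251], 64.5)
 (array([554.8, -27.5]), 3.062, [97, 149, 223], 66.8)
 (array([312., 398.]), -1.465, [218, 89, 170], 65.5)
 (array([ 299.8, -398.9]), 1.854, [65, 162, 246], 64.0)
19.2917 [-0.03  0.16  1.51  0.    1.47 -1.6 ]
```

View pics/wb_c.png

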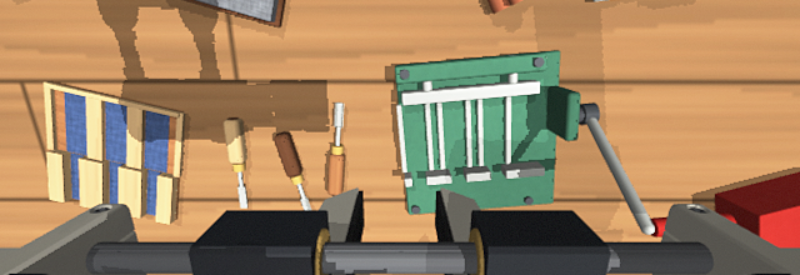

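The pick missed: the gripper closed on nothing and gouge_b now lies about 22 mm nearer the robot, at (337,170) in the crop. I'll retry with readings at each stage.

Run:
```python
from rob import *
c=np.array((554.5,-26.5)); yaw=3.05; p=c+G*np.array([np.cos(yaw),np.sin(yaw)]); R=Rt(yaw-np.pi)
arm.set_gripper(46); arm.move_to([*p,130],R); 
im=arm.get_image("wrist"); print(im["R"][2])
print(arm.current_tool_pos(),arm.current_eef_rot(),arm.current_grip_width(),"want",p)
s=arm.get_image("scene")["color"]
arm.line_to([*p,9],100); print(arm.current_tool_pos(),np.round(arm.current_wrist_force(),1))
s2=arm.get_image("scene")["color"]
for w in(34,28,24): arm.set_gripper(w,25); print(arm.current_grip_width(),np.round(arm.current_wrist_force(),1))
s3=arm.get_image("scene")["color"]
cv2.imwrite("pics/dbg.png",cv2.hconcat([cv2.resize(x[140:300,230:390],None,fx=1.65,fy=1.65) for x in(s,s2,s3)]))
```

```text
[-0.30085993  0.02632887 -0.95330483]
[545.60937071 -25.62334194 130.18217356] [[ 9.95846722e-01 -9.10449920e-02  3.39805569e-04]
 [-9.10449723e-02 -9.95846779e-01 -7.31013098e-05]
 [ 3.45049789e-04  4.18601112e-05 -9.99999940e-01]] 46.037053236794364 want [545.53772508 -25.67681822]
[546.03931386 -25.76594948   9.6128683 ] [ 1.  -0.2  1.1]
34.47366030941786 [0.1 0.1 0.2]
27.971220014365457 [-0.4 -0.6  0.1]
24.161419061325148 [ 0.1 -0.6 -0.1]
```

View pics/dbg.png

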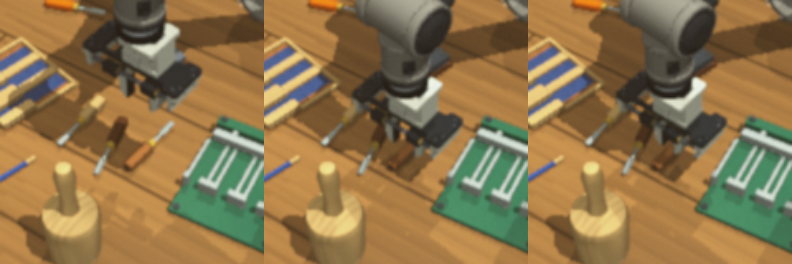

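The scene crops show the fingers straddling the brown handle at (405,160), so I'll close.

Run:
```python
from rob import *
for w in(21,18): arm.set_gripper(w,25); print(arm.current_grip_width(),np.round(arm.current_wrist_force(),1))
p=np.array(arm.current_tool_pos()); p[2]=40; arm.line_to(p,60); print(arm.current_grip_width(),np.round(arm.current_wrist_force(),1))
```

```text
21.078804162504024 [ 0.1 -0.9  0. ]
17.845239514339145 [0.3 0.3 0.3]
18.10183311505436 [-0.5 -0.2 -0.1]
```

Run:
```python
from rob import *
im=arm.get_image("wrist"); pickle.dump(im,open("pics/wd.pkl","wb"));c=im["color"].copy()
u=proj(im,arm.current_tool_pos()); print(u)
s=arm.get_image("scene"); v=proj(s,arm.current_tool_pos()); print(v); v=v.astype(int)
k=cv2.resize(s["color"][v[1]-55:v[1]+45,v[0]-80:v[0]+80],(640,400),interpolation=cv2.INTER_CUBIC)
cv2.imwrite("pics/wd.png",cv2.resize(cv2.vconcat([c[100:],k]),None,fx=.85,fy=.85))
```

```text
[318.12866194 231.38810519]
[316.98037704 225.91043956]
```

View pics/wd.png

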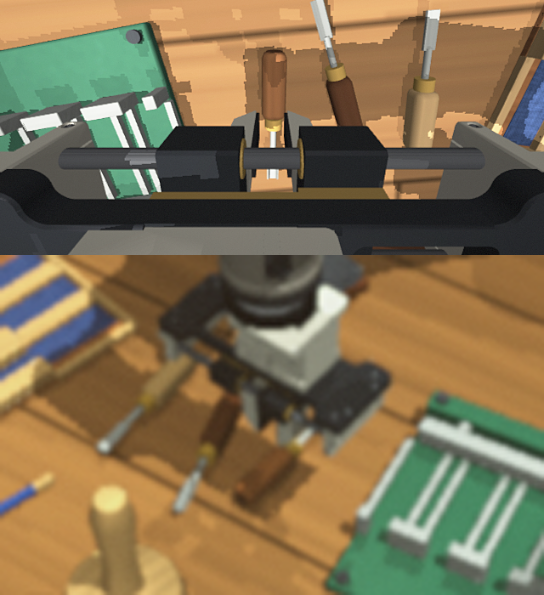

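Run:
```python
from rob import *
im=pickle.load(open("pics/wd.pkl","rb")); t=pickle.load(open("pics/top0.pkl","rb"))
print("now rear",ray(im,322,159,22),"ferr",ray(im,320,247,18),arm.current_tool_pos())
print("top0 b rear,tip",ray(t,318.5,186.5,22),ray(t,314.5,232.5,13)," a rear,tip",ray(t,367.5,232,22),ray(t,367.5,188,13))
print(-np.array(im["R"]).T@im["t"])
R=np.array(arm.current_eef_rot()); print("cam in tool",R.T@(-np.array(im["R"]).T@im["t"]-arm.current_tool_pos()),CAM)
tt=arm.get_image("top")["color"]; cv2.imwrite("pics/tt.png",cv2.resize(tt[170:275,150:475],None,fx=2.46,fy=2.46,interpolation=cv2.INTER_CUBIC))
```

```text
now rear [592.72027028 -32.72430688  22.        ] ferr [521.64089486 -24.89395056  18.        ] [545.23697197 -25.64806683  39.68298156]
top0 b rear,tip [611.94425187 -27.51842776  22.        ] [480.18060485 -14.81376144  13.        ]  a rear,tip [ 479.09109136 -164.31477472   22.        ] [ 608.36375986 -169.33690143   13.        ]
[626.7646615  -33.61525769 218.94330873]
cam in tool [  81.79364814    0.45582946 -179.31563381] [  83.04541421   -1.00679987 -178.17603147]
```

View pics/tt.png

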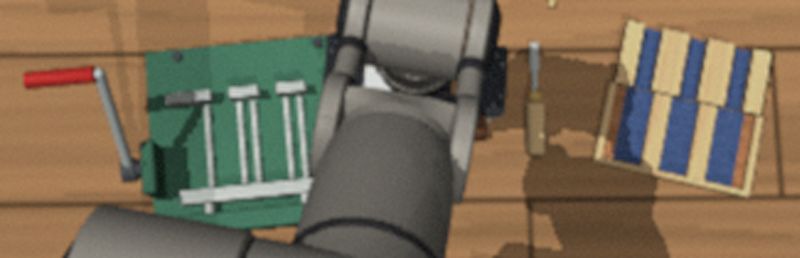

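The wrist view puts the fingertips over the front of the brown handle, so position is fine and it's the depth that is wrong. The pads must sit well behind the tips. I'll close lower and watch the width.

Run:
```python
from rob import *
p=np.array([547,-26,130.]); R=Rt(3.04-np.pi)
arm.set_gripper(46); p[2]=2.5; arm.line_to(p,60,R); print(arm.current_tool_pos(),np.round(arm.current_wrist_force(),1))
for w in(30,24,0): arm.set_gripper(w,25); print(arm.current_grip_width(),np.round(arm.current_wrist_force(),1))
p[2]=40; arm.line_to(p,60); print(arm.current_grip_width(),np.round(arm.current_wrist_force(),1))
im=arm.get_image("wrist");pickle.dump(im,open("pics/we.pkl","wb"));cv2.imwrite("pics/we.png",im["color"][140:300,200:440]); print(arm.current_t())
```

```text
[547.11335439 -26.02306045   2.51088931] [-0.6 -0.6  0.3]
30.126928511478404 [-0.1 -0.6 -0.4]
24.100769534199717 [ 0.1 -0.   0. ]
0.2748014473828011 [-0.1 -0.5 -0. ]
0.49558273898363303 [-0.2  0.7 -0. ]
30.2417
```

View pics/we.png

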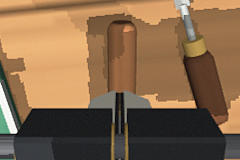

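Run:
```python
from rob import *
arm.line_to([547,-26,150],150)
im=look(550,-90,10,300,np.pi,"wf"); print(*gouges(im),sep="\n")
s=arm.get_image("scene"); t=arm.get_image("top"); pickle.dump((s,t),open("pics/st.pkl","wb"))
for X in([592,-31,22],[555,-27,22],[522,-24,18],[458,-19,13]): print(X,proj(s,X),proj(t,X))
k=s["color"][190:270,270:370]; h=cv2.resize(k,(500,400),interpolation=cv2.INTER_CUBIC)
w=cv2.resize(im["color"][150:250,300:400],(300,300),interpolation=cv2.INTER_CUBIC); w=cv2.copyMakeBorder(w,0,100,0,0,0)
cv2.imwrite("pics/wf_c.png",cv2.hconcat([h,w]))
```

```text
(array([534.5, -94.8]), 0.281, [58, 84, 130], 51.8)
(array([ 515.6, -165.4]), -0.036, [167, 230, 247], 63.3)
(array([552.2, -30.3]), 3.002, [94, 147, 219], 64.0)
[592, -31, 22] [306.82392701 239.39313471] [319.79171708 193.27275986]
[555, -27, 22] [314.90247914 231.5968896 ] [318.53985139 205.97057542]
[522, -24, 18] [321.78132042 225.57101976] [317.59690631 217.63687211]
[458, -19, 13] [334.37144583 213.67208891] [316.05364528 240.2766893 ]
```

View pics/wf_c.png

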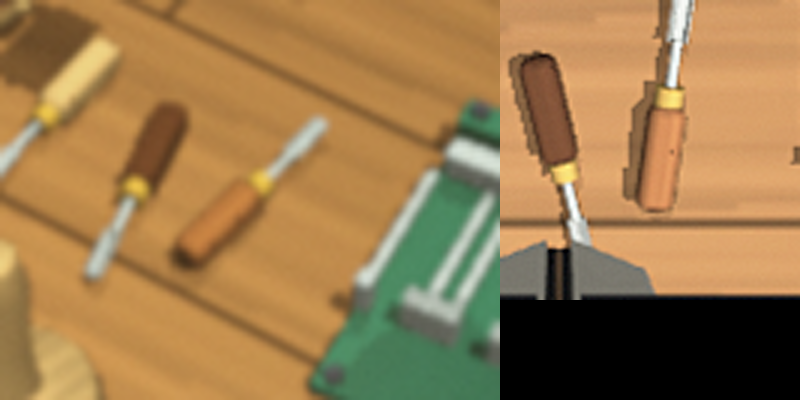

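Two views agree that the handle centre is near (553,-29). I'll probe its height by touch with the fingers shut, rather than spend more pictures.

Run:
```python
from rob import *
arm.set_gripper(0,25); R=Rt(3.02-np.pi)
arm.move_to([565,-30,60],R)
for z in range(40,1,-3):
    arm.line_to([565,-30,z],40); f=np.array(arm.current_wrist_force()); print(z,arm.current_tool_pos()[2].round(1),f.round(1),round(arm.current_grip_width(),1))
    if np.linalg.norm(f)>5: break
arm.line_to([565,-30,60],80)
im=arm.get_image("wrist"); cv2.imwrite("pics/wh.png",im["color"]); print(*gouges(im)); print(arm.current_t())
```

```text
40 39.9 [-1.  -0.3  0.7] 0.7
37 36.9 [-0.6 -0.3  0.5] 0.3
34 33.8 [-0.3  0.4  0.9] 0.3
31 30.7 [ 0.5  1.3 -1.2] 0.4
28 27.7 [ 0.2 -0.8  0.5] 0.2
25 24.8 [0.5 0.7 0. ] 0.4
22 21.8 [0.3 0.8 0.7] 0.3
19 18.8 [ 0.3  0.  -0. ] 0.7
16 15.8 [-0.1 -0.4  0.2] 0.6
13 12.8 [ 0.7 -0.  -0. ] 0.4
10 9.8 [ 0.5 -1.1  0.3] 0.7
7 6.8 [ 0.4 -0.2 -0.3] 0.3
4 3.8 [ 0.5 -0.6  0.2] 0.3

41.9583
```

Run:
```python
from rob import *
arm.line_to([565,-30,6],80)
im=arm.get_image("wrist"); s=arm.get_image("scene"); T=arm.current_tool_pos()
pickle.dump((im,s),open("pics/low.pkl","wb"))
k=s["color"][180:260,260:360]; h=cv2.resize(k,(500,400),interpolation=cv2.INTER_CUBIC)
v=(proj(s,T)-[260,180]+.5)*5; cv2.drawMarker(h,tuple(int(q) for q in v),(255,0,255),0,12,1)
w=im["color"][100:300,220:420].copy(); w=cv2.resize(w,(400,400)); u=(proj(im,T)-[220,100]+.5)*2; cv2.drawMarker(w,tuple(int(q) for q in u),(255,0,255),0,12,1)
cv2.imwrite("pics/low.png",cv2.resize(cv2.hconcat([h,w]),None,fx=.88,fy=.88)); print(T,proj(s,T),proj(im,T)); arm.line_to([565,-30,100],120)
```

```text
[565.48893913 -30.07366812   6.60843405] [312.21792708 236.66717658] [318.12971028 231.35598445]
```

View pics/low.png

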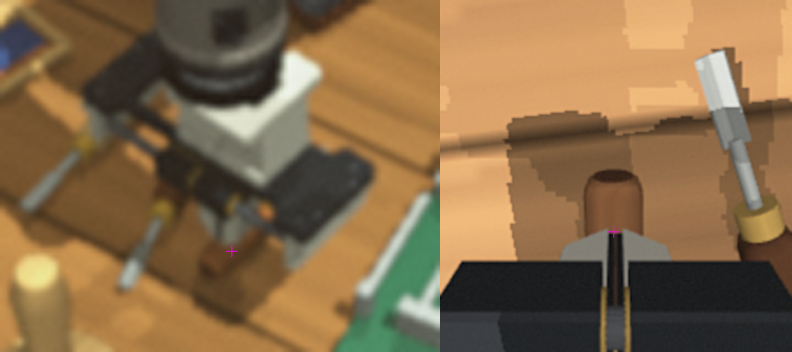

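No force registers even with the shut fingertips well inside the brown handle's outline. I'll try the dark gouge_c to see whether this is specific to gouge_b.

Run:
```python
from rob import *
yaw=.22; c=np.array([533.3,-92.7]); p=c+G*np.array([np.cos(yaw),np.sin(yaw)])
arm.set_gripper(46); arm.move_to([*p,100],Rt(yaw+np.pi)); print(arm.current_joints()[5]); arm.line_to([*p,4],100)
for w in(30,24,20): arm.set_gripper(w,25); print(arm.current_grip_width(),np.round(arm.current_wrist_force(),1))
arm.line_to([*p,60],60); print(arm.current_grip_width(),np.round(arm.current_wrist_force(),1),arm.current_t())
```

```text
-2.0957807825675654
29.764231739423348 [ 1.3  0.3 -0.5]
23.922889778427376 [-0.5  0.2 -0.4]
20.162787115759073 [-0.   0.6  0.3]
19.826822967371676 [-0.9 -0.4 -0.2] 51.1417
```

Run:
```python
from rob import *
im=look(550,-90,10,300,np.pi,"wi"); print(*gouges(im),sep="\n")
arm.set_gripper(0,25); p=press(75,-34); arm.move_to([*p,60],Rt(np.pi+PY))
for z in range(24,5,-2):
    arm.line_to([*p,z],30); f=np.array(arm.current_wrist_force()); print(z,arm.current_tool_pos()[2].round(1),f.round(1))
    if np.linalg.norm(f)>5: break
arm.line_to([*p,100],80); print(arm.current_t())
```

```text
(array([533.8, -93.9]), 0.225, [56, 84, 132], 64.8)
(array([ 515.4, -165.8]), -0.025, [170, 232, 248], 63.5)
(array([552.5, -25.8]), 3.087, [94, 146, 220], 64.1)
24 24.2 [-0.1 -0.9  0.4]
22 21.9 [ 0.2  0.2 -0.1]
20 19.8 [-0.6 -0.6 -0.3]
18 17.8 [-0.2  0.3 -0.3]
16 15.8 [0.2 0.6 0.1]
14 13.8 [ 0.5 -0.2 -0.3]
12 11.8 [-0.2  0.7 -0.8]
10 9.8 [0.7 0.3 0.1]
8 7.8 [-0.2  0.1  0.6]
6 5.8 [-0.1  0.2 -0.3]
59.15
```

Visible finger fronts and the missing contact both suggest the real fingertips sit about 20 mm above the reported TCP. I'll probe further down onto the bench until contact.

Run:
```python
from rob import *
p=press(75,-34)
arm.move_to([*p,20],Rt(np.pi+PY))
try:
  for z in np.arange(4,-30,-1.5):
    arm.line_to([*p,z],30); f=np.array(arm.current_wrist_force()); print(z,arm.current_tool_pos()[2].round(1),f.round(1))
    if np.linalg.norm(f)>4: break
except arm.MotionError as e: print(e)
arm.line_to([*p,100],80); print(arm.current_t())
```

```text
4.0 4.0 [ 0.3 -0.1  0.2]
2.5 2.4 [ 0.2  0.7 -0.4]
1.0 0.9 [ 0.3 -0.7  0.2]
-0.5 -0.6 [0.6 0.6 1.2]
-2.0 -2.1 [ 0.4  0.7 -0.7]
-3.5 -3.6 [ 0.7 -0.1  0.6]
-5.0 -5.1 [ 0.3  0.6 -0.2]
-6.5 -6.6 [-0.  -0.2 -0.4]
-8.0 -8.1 [-0.5  0.6 -0. ]
-9.5 -9.2 [-0.2  0.2  3.5]
-11.0 -9.3 [-4.1 -1.3 13.2]
64.2917
```

Contact came at a reported z of −9 on the 12 mm bed, so the real fingertips are 21 mm above the reported TCP. I'll use that offset and repeat the pick of gouge_b.

```bash
sed -i 's/dz=-2/dz=-24/' rob.py
python3 - <<'E'
from rob import *
w=pick((554,-27),3.04,3.04-np.pi)
if w>18:
    place(press(-8,19.3),PY,PY+np.pi,23)
    im=look(520,60,10,300,np.pi,"wb2"); print(*gouges(im),sep="\n "); cv2.imwrite("pics/wb2_c.png",cv2.resize(im["color"][100:260,250:480],None,fx=3,fy=3))
print(arm.current_t())
E
```

```text
width 22.073033043049485 22.281283668307193 [ 0.5648492   0.33524065 -0.84785422]
F [ 0.6  0.1 -1.3]
(array([532.7, -91.5]), 0.214, [61, 88, 138], 51.4)
 (array([ 514. , -166.4]), -0.024, [175, 236, 251], 65.7)
 (array([495.1, 195.3]), 0.07, [101, 155, 228], 70.1)
 (array([311.1, 397.4]), -1.455, [215, 87, 168], 65.1)
 (array([ 299.6, -399.6]), 1.847, [65, 162, 246], 64.6)
77.5583
```

gouge_b is held at 22 mm width and, allowing for its height, shows within 1 mm of the bay target. Next are c and a.

Run:
```python
from rob import *
w=pick((533.3,-93),.22,.22+np.pi)
assert w>18
place(press(-8,-34.4),PY,PY+np.pi,23)
im=look(530,-20,10,300,np.pi,"wc"); D=gouges(im); print(*D,sep="\n ")
a=[d for d in D if min(d[2])>140 and d[0][1]<50]; print(a)
c,y=a[0][0],a[0][1]
w=pick(c,y,y+np.pi); assert w>18
place(press(-8,-88.2),PY,PY+np.pi,23)
im=look(500,150,10,300,np.pi,"wl"); print(*gouges(im),sep="\n "); cv2.imwrite("pics/wl_c.png",cv2.resize(im["color"][90:270,200:470],None,fx=2.9,fy=2.9,interpolation=cv2.INTER_CUBIC))
print(arm.current_t())
```

```text
width 22.092154902103534 21.885343781093265 [-0.75828899 -0.48081766 -0.29712644]
F [ 0.4  0.6 -1.2]
(array([ 514.4, -164.7]), -0.035, [177, 239, 251], 65.2)
 (array([502.7, 144.3]), 0.071, [58, 89, 139], 68.5)
 (array([497.7, 198.9]), 0.028, [105, 163, 233], 66.8)
 (array([310., 397.]), -1.438, [212, 85, 164], 66.5)
 (array([ 301.4, -398.7]), 1.891, [66, 165, 248], 63.8)
[(array([ 514.4, -164.7]), -0.035, [177, 239, 251], 65.2)]
width 21.723999444993098 22.1239433993313 [ 0.76541978  0.50885552 -1.2119635 ]
F [ 0.1  0.4 -1.8]
(array([505. , 139.1]), 0.076, [59, 87, 139], 67.1)
 (array([500.5, 193.5]), 0.048, [91, 140, 210], 64.6)
 (array([309.9, 397.2]), -1.43, [220, 92, 175], 64.8)
96.8917
```

View pics/wl_c.png

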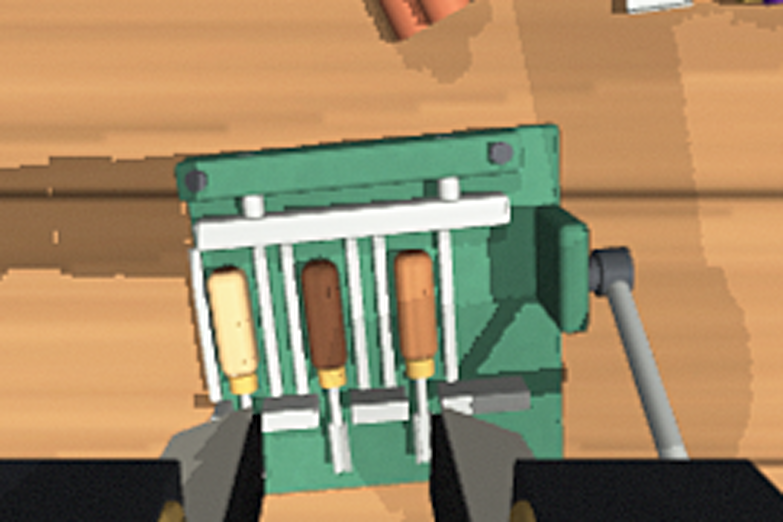

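All three gouges lie in their bays with blades through the slots: handles at (232,325), (325,320) and (417,315), ferrules just short of the stop. Next come the lever pulls, pinching the grip from above.

```bash
cat >> rob.py <<'E'
XP=50.5-84.7
def gp(th,y=166):
    x=XP+150*np.sin(.6-th); z=60+150*np.cos(.6-th); return np.array([*press(x,y),z-40])
def arc(t0,t1,sp,n=8):
    for t in np.linspace(t0,t1,n+1)[1:]: arm.line_to(gp(t),sp)
    print("th",t1,"F",np.round(arm.current_wrist_force(),1),"w",round(arm.current_grip_width(),1),"err",np.round(np.array(arm.current_tool_pos())-gp(t1),1),"t",arm.current_t())
E
python3 - <<'E'
from rob import *
R=Rt(PY+np.pi/2); p=gp(0)
arm.set_gripper(50); arm.move_to([p[0],p[1],p[2]+75],R); arm.line_to(p,100)
print(np.round(arm.current_wrist_force(),1)); arm.set_gripper(0,50); print("w",arm.current_grip_width(),np.round(arm.current_wrist_force(),1))
arc(0,.3,60,2)
s=arm.get_image("scene"); cv2.imwrite("pics/lev.png",s["color"]); h=cv2.cvtColor(s["color"],cv2.COLOR_BGR2HSV)
m=cv2.inRange(h,(0,170,90),(5,255,255))|cv2.inRange(h,(175,170,90),(180,255,255)); m[300:]=0; m[:,560:]=0
k=[(cv2.contourArea(c),cv2.minAreaRect(c)) for c in cv2.findContours(m,0,2)[0] if cv2.contourArea(c)>20]; print(k)
for t in(0,.3): q=gp(t); print(t,proj(s,[q[0],q[1],q[2]+40]))
E
```

```text
[-0.1  0.2 -0.2]
w 16.620529479336852 [4.3 0.4 0.5]
th 0.3 F [8.3 0.7 3.3] w 17.0 err [2.8 0.5 1.9] t 101.5167
[]
0 [442.83015785 250.90668923]
0.3 [449.42146796 234.39934244]
```

Run:
```python
from rob import *
arc(.3,.6,70,2); arc(.6,.9,70,2); arc(.9,1.1,70,2); arc(1.1,1.2,40,1); arc(1.2,1.23,30,1)
s=arm.get_image("scene");pickle.dump(s,open("pics/s12.pkl","wb")); arm.hold(.3)
p=np.array(arm.current_tool_pos())+[0,0,40]; d=p[:2]-PO; print("press x",d@PX,"z",p[2],"lever angle est",.6-np.arctan2(d@PX-XP,p[2]-60))
c=s["color"][170:300,320:480]; cv2.imwrite("pics/s12.png",cv2.resize(c,(800,650))[:600])
```

```text
th 0.6 F [10.1 -2.7 15.6] w 16.4 err [5.1 0.8 4.6] t 102.5167
th 0.9 F [ 8.1 -1.4 11.4] w 17.0 err [3.8 1.  3.3] t 103.4667
th 1.1 F [8.8 0.8 8.8] w 16.7 err [4.  1.4 3. ] t 104.2
th 1.2 F [10.   0.2  8.9] w 16.8 err [4.6 1.6 2.9] t 104.725
th 1.23 F [ 9.4 -0.4  9. ] w 17.0 err [4.9 1.6 3.1] t 105.025
press x -117.51953458354791 z 184.2826972562207 lever angle est 1.1905850674909624
```

Run:
```python
from rob import *
for t in(1.26,1.29,1.32):
    arc(t-.03,t,30,1); f=np.array(arm.current_wrist_force())
    p=np.array(arm.current_tool_pos())+[0,0,40]; d=p[:2]-PO; print("est",.6-np.arctan2(d@PX-XP,p[2]-60))
    if np.hypot(f[0],f[2])>24: break
arm.hold(.6)
im=arm.get_image("top");pickle.dump(im,open("pics/t12.pkl","wb"))
# ram travel from top camera: bright pixels rows along bays
c=im["color"]; cv2.imwrite("pics/t12.png",np.hstack([cv2.resize(c[175:275,195:300],(400,380),interpolation=cv2.INTER_CUBIC),cv2.resize(pickle.load(open("pics/top0.pkl","rb"))["color"][175:275,195:300],(400,380),interpolation=cv2.INTER_CUBIC)]))
g=cv2.cvtColor(c,cv2.COLOR_BGR2GRAY); g0=cv2.cvtColor(pickle.load(open("pics/top0.pkl","rb"))["color"],cv2.COLOR_BGR2GRAY)
for u in(248,262,274): print(u,"now",g[225:265,u].tolist(),"rest",g0[225:265,u].tolist())
```

```text
th 1.26 F [16.9 -3.1 16.8] w 16.5 err [7.7 2.  4.8] t 105.675
est 1.198808439065239
th 1.29 F [20.4 -6.5 27.5] w 17.3 err [10.5  2.3  6.9] t 105.975
est 1.2048606572702703
248 now [186, 199, 197, 197, 197, 194, 179, 169, 158, 147, 135, 165, 198, 198, 198, 203, 166, 122, 147, 140, 100, 99, 106, 105, 104, 100, 98, 94, 95, 89, 90, 86, 62, 61, 64, 64, 59, 57, 53, 69] rest [182, 190, 191, 190, 190, 186, 181, 184, 178, 172, 177, 177, 174, 169, 168, 165, 158, 148, 144, 127, 154, 191, 191, 193, 198, 152, 87, 91, 91, 83, 83, 96, 102, 101, 100, 100, 95, 83, 59, 96]
262 now [67, 68, 71, 69, 67, 70, 72, 71, 61, 78, 149, 193, 197, 196, 196, 150, 92, 102, 105, 104, 102, 104, 105, 105, 100, 93, 92, 94, 84, 93, 101, 87, 66, 65, 66, 63, 51, 62, 77, 76] rest [103, 101, 101, 102, 102, 102, 98, 99, 100, 99, 99, 99, 101, 98, 95, 89, 87, 95, 136, 178, 189, 191, 194, 181, 135, 81, 87, 87, 86, 90, 101, 96, 99, 101, 100, 95, 76, 83, 113, 124]
274 now [115, 116, 128, 137, 136, 133, 129, 129, 140, 172, 193, 195, 196, 189, 165, 159, 169, 173, 178, 181, 185, 189, 192, 161, 122, 118, 101, 71, 60, 63, 64, 63, 63, 64, 64, 55, 62, 80, 80, 78] rest [115, 114, 127, 134, 134, 140, 142, 143, 149, 154, 152, 158, 165, 161, 164, 166, 159, 171, 185, 190, 190, 188, 165, 162, 186, 188, 184, 149, 98, 99, 101, 97, 99, 102, 96, 79, 89, 119, 123, 121]
```

The force jumped and the angle levelled off at 1.20 rad, and the ram moved 9 px (about 24 mm). That was a full pull. Now I'll ease back, pull again, and ease back.

```bash
cat >> rob.py <<'E'
def est():
    p=np.array(arm.current_tool_pos())+[0,0,40]; d=p[:2]-PO; return round(.6-np.arctan2(d@PX-XP,p[2]-60),3)
E
python3 - <<'E'
from rob import *
arc(1.29,1.2,40,1); arc(1.2,.6,60,4); print(est()); arc(.6,0,60,4); print(est()); arc(0,-.02,30,1); arm.hold(.4); print("rest",est())
arc(0,.6,80,4); arc(.6,1.1,80,4); arc(1.1,1.2,50,1)
for t in(1.26,1.29): arc(t-.03,t,30,1); print(est())
arm.hold(.7); g=cv2.cvtColor(arm.get_image("top")["color"],cv2.COLOR_BGR2GRAY); print(g[225:265,262].tolist())
E
```

```text
th 1.2 F [9.9 2.  4.4] w 16.3 err [3.7 1.4 2. ] t 107.1083
th 0.6 F [ 2.6 -0.1 -1.2] w 16.8 err [ 0.7 -0.4 -0.4] t 109.2083
0.596
th 0 F [-0.3 -6.6 -1.3] w 16.8 err [-1.  -0.7 -0.8] t 111.3083
0.003
th -0.02 F [-1.9 -5.8  0.1] w 16.6 err [-1.5 -0.7 -0.6] t 111.5583
rest -0.014
th 0.6 F [ 9.6 -6.7  2.5] w 16.8 err [3.5 0.  2.2] t 113.725
th 1.1 F [ 8.2 -5.8  9.5] w 16.4 err [4.  1.4 3.1] t 115.2583
th 1.2 F [ 9.9 -3.9  9.1] w 16.5 err [4.5 1.6 3. ] t 115.7083
th 1.26 F [15.6 -7.3 17.6] w 16.6 err [7.7 2.1 5. ] t 116.1583
1.198
th 1.29 F [ 20.4 -11.2  28.1] w 16.5 err [10.6  2.4  7.1] t 116.4583
1.204
[66, 68, 67, 69, 73, 71, 69, 70, 64, 78, 150, 191, 195, 197, 196, 153, 93, 101, 106, 105, 105, 100, 105, 104, 98, 95, 94, 91, 87, 95, 102, 88, 61, 60, 65, 62, 54, 59, 79, 76]
```

Run:
```python
from rob import *
arc(1.29,1.2,40,1); arc(1.2,.6,60,4); arc(.6,0,60,4); arc(0,-.02,30,1); arm.hold(.4); print("rest",est())
arm.set_gripper(26); arm.set_gripper(50); p=np.array(arm.current_tool_pos()); p[2]+=80; arm.line_to(p,120)
im=look(500,150,10,300,np.pi,"wr"); print(*gouges(im),sep="\n ")
t=arm.get_image("top"); h=cv2.cvtColor(t["color"],cv2.COLOR_BGR2HSV)
r=cv2.inRange(h,(0,150,90),(6,255,255))|cv2.inRange(h,(174,150,90),(180,255,255)); r[:,:150]=0;r[:,195:]=0;r[:190]=0;r[260:]=0
cs=cv2.findContours(r,0,2)[0]; print([cv2.minAreaRect(k) for k in cs if cv2.contourArea(k)>20]); print(arm.current_t())
```

```text
th 1.2 F [ 8.5 -2.8  4. ] w 16.5 err [3.6 1.5 2.2] t 117.6917
th 0.6 F [ 2.4  0.3 -4.3] w 16.7 err [ 0.3 -0.4 -0.7] t 119.7917
th 0 F [-1.5 -6.2 -0.7] w 16.9 err [-1.  -0.6 -0.4] t 121.8917
th -0.02 F [-3.9 -7.3  1.5] w 16.9 err [-1.4 -0.6  0.1] t 122.1417
rest -0.012
(array([520.1,  83.5]), 0.059, [179, 239, 252], 68.1)
 (array([515.5, 137.1]), 0.087, [59, 88, 137], 67.0)
 (array([510.4, 195. ]), 0.048, [93, 145, 216], 65.6)
 (array([310.7, 397.6]), -1.446, [223, 95, 179], 65.5)
[]
126.25
```

The lever is home and all three handles sit against the stop as predicted. Now I'll transfer them to the tray.

Run:
```python
from rob import *
TY=-.231
for y,s in((-88.2,(487.7,-387)),(-34.4,(499.9,-334.7)),(19.3,(512.3,-282.3))):
    w=pick(press(2,y),PY,PY+np.pi,zc=23,opening=34,up=100); assert w>18
    place(s,TY,TY+np.pi,16,up=100); print(arm.current_t())
im=look(530,-335,10,300,np.pi,"wz"); print(*gouges(im),sep="\n ")
t=arm.get_image("top"); h=cv2.cvtColor(t["color"],cv2.COLOR_BGR2HSV)
r=cv2.inRange(h,(0,150,90),(6,255,255))|cv2.inRange(h,(174,150,90),(180,255,255)); r[:,:150]=0;r[:,195:]=0;r[:190]=0;r[260:]=0
print([cv2.minAreaRect(k) for k in cv2.findContours(r,0,2)[0] if cv2.contourArea(k)>20])
cv2.imwrite("pics/fin.png",cv2.vconcat([cv2.resize(im["color"][100:250,180:430],(500,300),interpolation=cv2.INTER_CUBIC),cv2.resize(t["color"][90:270,150:480],(500,273),interpolation=cv2.INTER_CUBIC)]))
```

```text
width 21.919262755514755 22.01665868761269 [ 0.23642276 -0.37018865 -1.94474028]
F [-1.7  0.4  2.9]
134.5083
width 21.891885737644 22.107362921817163 [-0.50693246  0.29416012 -1.10264348]
F [-1.4  1.8  3.7]
143.5333
width 21.837736187608 21.47889070721049 [ 0.39546137 -0.47079247 -0.81324238]
F [-2.2  0.7  2.7]
152.5583
(array([ 513.9, -280.8]), -0.273, [94, 148, 221], 65.3)
 (array([ 501.9, -333. ]), -0.274, [61, 88, 137], 65.4)
 (array([ 488.6, -389.3]), -0.173, [169, 232, 249], 65.8)
[((173.13525390625, 200.98773193359375), (6.337501525878906, 28.337688446044922), 84.80557250976562)]
```

View pics/fin.png

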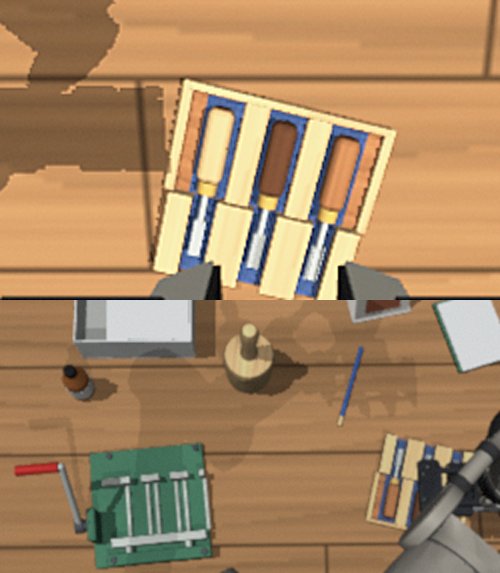

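All three handles lie in their pockets with blades in the channels. The mallet, bottle and pencil are undisturbed, and the lever grip is back at its starting pixel. Handing in.

Run:
```python
from plant import arm
arm.hold(.3); print(arm.current_t()); arm.sign_off()
```

```text
154.025
the job is handed in; nothing more can be done
```

I loaded gouges a, b and c into their own press bays, gave the lever two full pulls with slow returns, and laid all three in the tray. I handed the job in at 154 s; no verdict was reported.

**Last checks:**
- **Pulls:** on both, the lever angle levelled off at about 1.20 rad with a clear jump in force. The ram moved about 24 mm on each.
- **Lever:** its grip is back at its starting pixel.
- **Tray:** each handle measured within about 3 mm of its pocket centre. Heading estimates were within about 0.06 rad of the tray, which is near the detector's noise.
- **Bystanders:** the mallet, bottle and pencil looked undisturbed in the final picture. I did not measure them.

**What disagreed:**
- **Fingertip height:** the first grasps of b and c closed on nothing. Touching the press bed showed the real fingertips about 21 mm above the reported TCP, and grasps with that correction held.
- **gouge_b:** it moved about 22 mm during the first failed grasp, probably the announced knock. I located it again before picking it up.
- **Lever grip width:** the gripper read about 16.7 mm on the 18 mm grip bar. I never explained this, but it held.

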